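# Slide the filler tin along the guide rail into its spring dock

## Task

Put the flat round filler tin away in the dock that is clamped on the wooden guide rail. Slide it straight across the worktop until it touches the free part of the rail, well before the dock, then push it along the rail, keeping it against the rail and flat on the worktop all the way, past the spring roller until it sits on the dock's sprung buffer with the roller snapped in behind it. Push gently so that the buffer is never driven to its end and the rail is not struck hard, let go, and leave the mug, the tape roll and the tape measure where they are.

Things in the scene. Friction and masses are not known exactly. Their poses are not given: they have to be found in the camera images.
- tin_center (a point): Flat round steel tin with a paper label, upright: 92 mm across, 50 mm tall, 0.25 to 0.5 kg, too wide for most grippers. The point is its centre, half-way up (25 mm over the worktop). It starts on the worktop in front of the rail, clear of it, near the rail's end that is away from the dock. It slides and may also spin or roll along the rail.
- rail: Straight wooden guide rail fixed to the worktop, 42 mm tall, 18 mm thick, faced with a slick white plastic strip. Origin: on the worktop in the plane of its working face (towards the robot). y: along the rail towards the dock. x: level, into the wood; the tin's lane is on the -x side and a tin touching the rail has x = -46 mm. The wood runs from y = -215 to +255 mm.
- rail_end (a point): Top edge of the working face at the rail's dock end (y = +255 mm, 42 mm up). The grey dock, 49 mm tall, is clamped astride the rail (no slip below 80 N) with its resting buffer face at some y from +100 to +200 mm: not reported, to be felt or seen. It has an end wall behind the buffer and a cheek on the open side, inner face at x = -114 mm, reaching 72 mm back from the buffer face.
- catch (a joint): Dock's upright spring roller, 12 mm thick, free to turn: m pushed outward; 0 at rest, 12 mm most. It rests 7 mm into the tin's path, axis 57.5 mm before the resting buffer face; preload 3.2 N, 0.8 N/mm. A tin on the rail meets it with its centre 85 mm before that face, passes it at 57.5 mm, then is pressed onward. Getting past takes about 4 to 12 N along the rail; then the force drops.
- buffer (a joint): Sprung black buffer on the dock's end wall, 34 mm wide, 26 mm tall, its middle 26 mm up and 46 mm from the rail: m pressed along the rail; 0 = untouched, 12 mm = end of travel. Spring 1.2 N/mm. The tin touches it with its centre 46 mm before the resting face. Released behind the roller, the tin rests with the buffer pressed about 1.5 to 6 mm.
- mug: Mug standing behind the rail, 92 mm body, 95 mm tall, origin at its underside; a bystander.
- masking_tape: Roll of masking tape lying flat behind the rail, 104 mm across, 25 mm tall, origin at its underside; a bystander.
- tape_measure: Pocket tape measure standing near the front edge of the worktop, 33 x 71 mm, 62 mm tall, origin at its underside; a bystander.

How it is judged:
By the outcome, as a careful person would: the job done as asked, in the order asked, and still so for the second after the job is handed in, with the robot touching nothing.
It also fails if it takes over 64 s, if anything falls off the work surface, if the arm or the gripper's body presses on something with over 40 N, if the wrist force passes 120 N, or if a joint passes its speed limit or range.

## Robot

A 6-joint arm with a two-finger parallel gripper is mounted at the origin on a cart in front of the work surface, level with it; the furniture and walls round the work are solid. World frame = base frame: x ahead of the robot, y to its left, z up, the work surface at z = 0. Lengths are in mm, angles in degrees, forces in N, time in s.
With the tool pointing down it reaches from about 300 to 850 mm from the base axis. Payload 4.2 kg.
Tool frame: the origin (TCP) lies at the very end of the fingers, on their centre line; the grasp point (between the pads) lies 19 mm behind it (env.grasp_offset is the distance from the TCP to the grasp point, in mm); z points along the fingers, y is the line along which they close (so a half turn about z gives the same grasp; the last joint's range is limited). The gripper opens to 91 mm and grips with 3 to 60 N. Pads are 32 mm wide; open, the fingers measure 118 mm over their backs; the gripper's body (76 mm by 178 mm) begins 60 mm behind the grasp point.
Start: joints at [-68.64, 18.312, 89.639, -0, 72.044, -1.146], TCP at [220.102, -531.226, 185.076] pointing down, gripper open.
Joint ranges: [-177.97, 177.97], [-48.28, 115.42], [12.27, 149.76], [-77.06, 257.06], [2.81, 150.46], [-146.56, 146.56]. Speed limits (degrees/s): [147.25, 147.25, 180, 180, 180, 180].

## Interface

Orientations are given as [roll, pitch, yaw] about the fixed x, y, z axes, in that order (R = Rz(yaw) Ry(pitch) Rx(roll)).
In Python, from workcell import env, eyes gives the robot as it stands.
- The arm moves only by the tool send_rows, never from a script. Its arguments are lists of equal length, an entry for each row: "grip": the opening, from -1 (shut) to 1 (fully open), so that 0 is half open; "xyz": the shift along the world's x, y, z in m, a list of three; "yaw": the turn about the world's z in degrees. A call has 1 to 8 rows; each row is the pose to reach, as a shift and turn from the pose commanded when the call began; what a row does not reach only later rows make up. A row lasts 1/12 s, in which the tool goes at most 41.7 mm and 7.16 degrees, less where a joint would pass 70% of its speed; a pose out of reach is approached as far as the arm can. A call with a gripper value outside its range is refused whole. The fingers move at their own pace and stop on an object; "grip_force" is the grip in N (left out, the last holds). Time passes only in rows, so rows that repeat a pose let the fingers close. It gives the time, the measured TCP pose, the force, the opening and the grip force at its end, in the units of the state.
- env.state(): the state, without advancing time (a new reading comes with each control period).
- eyes.grab_frame(name): name is "side" or "top" or "wrist"; returns a dict with "frame" (400x640x3 uint8, red, green, blue), "fx", "fy", "cx", "cy" (pixels), "D" ([k1, k2, p1, p2, k3] as OpenCV has them; the pictures are not rectified), "pose" (4x4, takes a point from camera to world coordinates). Camera axes: x right, y down, z forward; pixel columns grow to the right and rows downward; lengths in mm; the calibration is good to about 2 mm. A picture is of the moment at which its call begins. There is no depth.
- env.job_done(): hands the job in; it is judged then, once.
The state is a dict: "time_s": time; "qpos": joint angles; "qvel": joint speeds; "effort": joint torques, N m; "ee_pos": TCP position; "ee_rot": TCP orientation; "force": force on the tool from outside, world axes, zero at the start; "torque": the same for the moment, N m; "gripper_width": finger opening in mm; "gripper_force": force on a finger pad.
Only numpy, scipy, OpenCV 4.12 (cv2) and the standard library are available. Lean on these libraries where they do the work, as an engineer would, in place of code of your own. Each camera call takes 0.05 s, during which the arm holds its last target. There are 200 camera calls.

## Working session

There is one attempt and no reset: what is moved stays moved. The work goes in short steps, Python scripts to look and compute and a tool call to move; the robot and the scene stay as the last step left them, time stands still between calls to the robot, and variables do not carry over. Pictures are saved under pics/ and viewed, at most 10 in all, crops included, and the job is handed in when it is done.

Besides the shell and the picture viewer there is one more tool, called after ">>>" as name(argument=value, ...), one argument or row to a line, values as JSON. send_rows: Moves the arm, as the interface text tells. Its arguments: {"type":"object","properties":{"grip":{"type":"array"},"xyz":{"type":"array"},"yaw":{"type":"array"},"grip_force":{"type":"number"}},"required":["grip","xyz","yaw"]}

```bash
mkdir -p pics
cat > h.py <<'E'
from workcell import env, eyes
import numpy as np, cv2
def snap(n,fn):
    d=eyes.grab_frame(n); cv2.imwrite('pics/'+fn,d['frame'][:,:,::-1]); np.savez('pics/'+fn[:-4]+'.npz',**{k:d[k] for k in d}); return d
def px2w(d,u,v,z):
    K=np.array([[d['fx'],0,d['cx']],[0,d['fy'],d['cy']],[0,0,1]],float)
    p=cv2.undistortPoints(np.array([[[u,v]]],float),K,np.array(d['D'],float))[0,0]
    T=d['pose'];r=T[:3,:3]@[p[0],p[1],1];o=T[:3,3]
    return o+r*(z-o[2])/r[2]
E
python3 - <<'E'
from h import *
snap('top','top1.png');snap('side','side1.png')
print(env.state())
E
```

```text
{'time_s': 0.1, 'qpos': array([-6.86411465e+01,  1.83482059e+01,  8.96992914e+01,  5.64541107e-04,
        7.20436671e+01, -1.14902105e+00]), 'qvel': array([ 0.04847408, -0.07398492, -0.21035815,  0.03000638, -0.0485375 ,
       -0.01068239]), 'effort': array([ 7.32505814e-04, -4.13333058e+01, -2.32510293e+01,  7.29087763e-02,
        4.22196253e-02, -5.72182898e-05]), 'ee_pos': array([ 219.91074892, -530.74974764,  184.30294914]), 'ee_rot': array([-1.79908865e+02, -2.36476403e-03,  2.25076982e+01]), 'force': array([ 0.11148415,  0.2340247 , -0.48937679]), 'torque': array([-0.01857122, -0.0045605 , -0.01232443]), 'gripper_force': 0.0, 'gripper_width': 91.36770349911048}
```

View pics/top1.png

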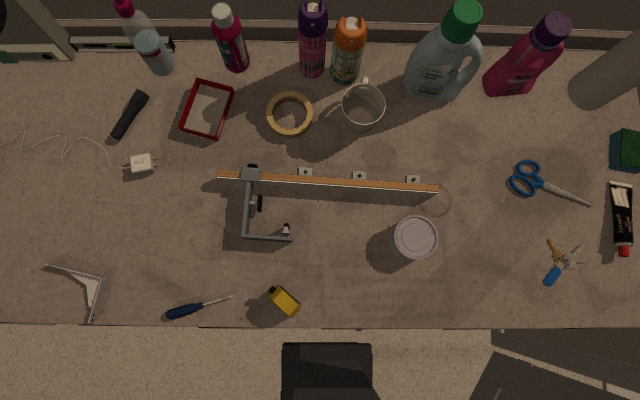

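View pics/side1.png

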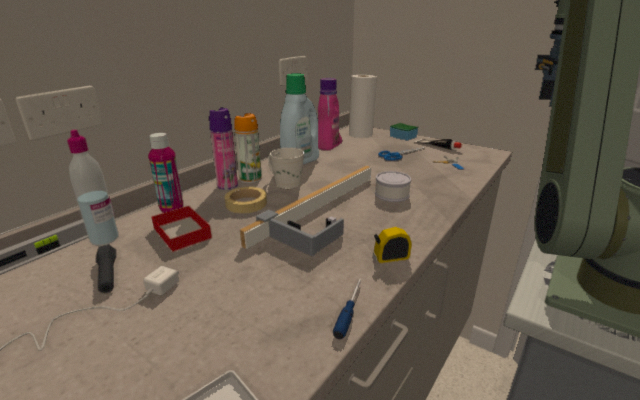

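The top view shows the tin at about (415,237). The rail runs from (437,189) to the dock end at (218,176), with the dock at (245–290, 170–240). The tape measure is at (285,301).

Run:
```python
from h import *
im=cv2.imread('pics/top1.png')[155:275,205:465]
cv2.imwrite('pics/c1.png',cv2.resize(im,None,fx=3,fy=3,interpolation=cv2.INTER_CUBIC))
```

```text
(no output)
```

View pics/c1.png

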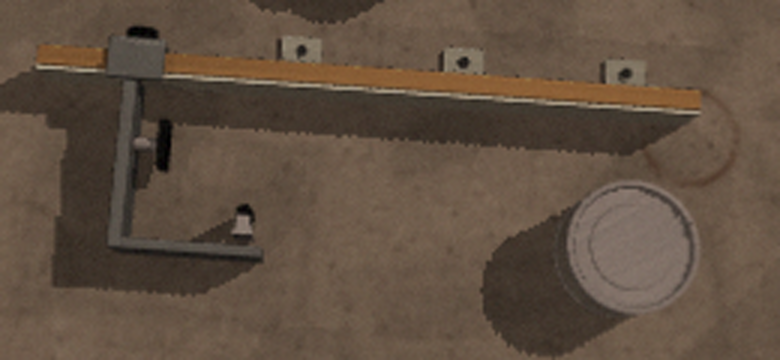

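The crop shows these, in crop pixels:
- rail working face, top edge: (37,67) to (699,112)
- buffer face: u≈172, v≈145
- roller: (245,212)
- tin top: centre (635,247)

Run:
```python
from h import *
d=np.load('pics/top1.npz')
f=lambda u,v,z: px2w(d,205+u/3,155+v/3,z)
E=f(37,67,42);S=f(699,112,42);t=f(634,247,50);b=f(172,145,35);r=f(245,208,45)
tl=f(568,247,50);tr=f(699,247,50)
print(E,S,np.linalg.norm(E-S),'tin',t,np.linalg.norm(tl-tr))
y=(E-S)/np.linalg.norm(E-S); x=np.array([y[1],-y[0],0]); O=E-255*y
print('rail ang',np.degrees(np.arctan2(y[1],y[0])),'x',x,'y',y,'O',O)
for n,p in dict(tin=t,buf=b,rol=r,tape=px2w(d,285,301,40)).items(): print(n,p,(p-O)@x,(p-O)@y)
```

```text
[623.54360259 271.28882276  42.        ] [ 596.96762722 -193.66682429   42.        ] 465.7145436769215 tin [ 500.54254137 -141.79424709   50.        ] 89.94273375928928
rail ang 86.7286423049891 x [ 0.99837047 -0.05706495  0.        ] y [0.05706495 0.99837047 0.        ] O [608.99204131  16.70435335  42.        ]
tin [ 500.54254137 -141.79424709   50.        ] -99.22806393553586 -164.4289868212817
buf [570.34655421 175.62360049  35.        ] -47.65123134256724 156.45498054898806
rol [525.20107763 123.19537008  45.        ] -89.73132779095017 101.5359594075427
tape [371.53431171 123.56958855  40.        ] -243.16904359803232 93.14058234809319
```

Measurements agree with the given sizes. The buffer face is at y≈157, and the tin is at rail (-99,-164). I'll approach behind the tin.

>>> send_rows(
  grip=[-0.3,-0.3,-0.3,-0.3,-0.3,-0.3,-0.3,-0.3],
  xyz=[
    [0.018,0.034,0],
    [0.036,0.068,0],
    [0.054,0.102,0],
    [0.072,0.136,0],
    [0.09,0.17,0],
    [0.108,0.204,0],
    [0.126,0.238,0],
    [0.144,0.272,0],
  ],
  yaw=[-3,-6,-9,-12,-15,-18,-22,-25.8],
)

```text
time_s: 0.77
ee_pos: [364.3, -257.3, 184.9]
ee_rot: [-180.0, 0.0, -3.5]
force: [0.4, 0.3, -0.4]
gripper_width: 41.1
gripper_force: 0.0
```

>>> send_rows(
  grip=[-0.3,-0.3,-0.3,-0.3,-0.3,-0.3,-0.3,-0.3],
  xyz=[
    [0.018,0.034,0],
    [0.036,0.068,0],
    [0.054,0.102,0],
    [0.06,0.122,-0.03],
    [0.06,0.122,-0.06],
    [0.06,0.122,-0.09],
    [0.06,0.122,-0.12],
    [0.06,0.122,-0.12],
  ],
  yaw=[0,0,0,0,0,0,0,0],
)

```text
time_s: 1.43
ee_pos: [419.5, -135.3, 60.4]
ee_rot: [-179.8, 0.7, -3.2]
force: [-0.7, 1.5, -0.6]
gripper_width: 31.8
gripper_force: 0.0
```

Run:
```python
from h import *
d=snap('wrist','w1.png');snap('top','top2.png')
s=env.state();print(s['time_s'],s['ee_pos'],s['ee_rot'],s['force'],s['gripper_width'])
K=np.array([[d['fx'],0,d['cx']],[0,d['fy'],d['cy']],[0,0,1]],float);print(d['pose'][:3,3])
```

```text
1.5333 [ 423.59676208 -137.05286452   64.82113394] [-1.79970025e+02  1.25746541e-01 -3.29176702e+00] [ 0.57634081 -0.47703222  0.99978086] 31.84814785282159
[ 489.75972325 -139.98567744  259.03188064]
```

View pics/w1.png

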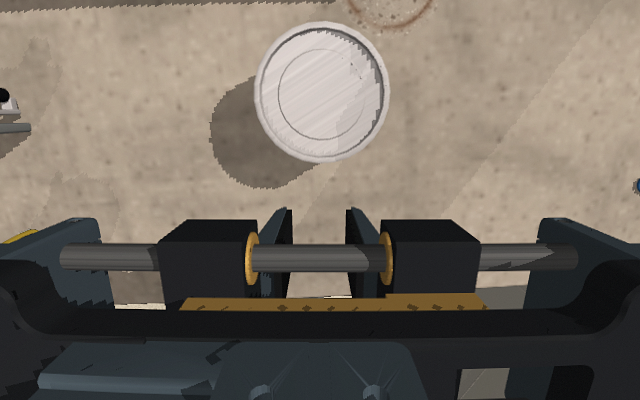

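The wrist view shows the tin centred at (321,92), directly ahead of the finger pair, whose midline is at about column 320. The way down is clear, so I'll descend and slide it.

>>> send_rows(
  grip=[-0.3,-0.3,-0.3,-0.3,-0.3,-0.3,-0.3,-0.3],
  xyz=[
    [0,0,-0.02],
    [0,0,-0.04],
    [0,0,-0.053],
    [0,0,-0.053],
    [0.004,-0.0002,-0.053],
    [0.008,-0.0005,-0.053],
    [0.012,-0.0007,-0.053],
    [0.014,-0.0008,-0.053],
  ],
  yaw=[0,0,0,0,0,0,0,0],
)

```text
time_s: 2.2
ee_pos: [440.2, -138.6, 13.4]
ee_rot: [179.9, -0.2, -3.3]
force: [-0.3, 0.5, -0.2]
gripper_width: 32.0
gripper_force: 0.0
```

>>> send_rows(
  grip=[-0.3,-0.3,-0.3,-0.3,-0.3,-0.3,-0.3,-0.3],
  xyz=[
    [0.002,-0.0001,0],
    [0.004,-0.0002,0],
    [0.007,-0.0004,0],
    [0.01,-0.0006,0],
    [0.013,-0.0007,0],
    [0.016,-0.0009,0],
    [0.019,-0.0011,0],
    [0.022,-0.0013,0],
  ],
  yaw=[0,0,0,0,0,0,0,0],
)

```text
time_s: 2.87
ee_pos: [460.2, -139.3, 12.0]
ee_rot: [-180.0, 0.0, -3.3]
force: [-1.7, 0.0, 1.4]
gripper_width: 32.2
gripper_force: 1.2
```

>>> send_rows(
  grip=[-0.3,-0.3,-0.3,-0.3,-0.3,-0.3,-0.3,-0.3],
  xyz=[
    [0.003,-0.0002,0],
    [0.006,-0.0003,0],
    [0.009,-0.0005,0],
    [0.012,-0.0007,0],
    [0.015,-0.0009,0],
    [0.018,-0.001,0],
    [0.02,-0.0011,0],
    [0.021,-0.0012,0],
  ],
  yaw=[0,0,0,0,0,0,0,0],
)

```text
time_s: 3.53
ee_pos: [481.6, -140.6, 12.0]
ee_rot: [180.0, -0.0, -3.3]
force: [-1.3, 0.3, -0.4]
gripper_width: 31.6
gripper_force: 0.9
```

Run:
```python
from h import *
d=snap('wrist','w2.png')
s=env.state();print(s['time_s'],s['ee_pos'],s['ee_rot'],s['force'],s['gripper_width'])
np.set_printoptions(suppress=True)
print(d['pose'],d['fx'],d['cx'],d['cy'],d['D'])
```

```text
3.5833 [ 481.7084747  -140.59553005   12.07584507] [ 1.79990484e+02 -3.74402198e-02 -3.29322254e+00] [-1.06216297 -0.61157318 -0.48422659] 31.99964802516947
[[  -0.05720858   -0.96893845   -0.24059397  549.55306562]
 [  -0.99836222    0.05547095    0.01399435 -144.50969305]
 [  -0.00021369    0.24100053   -0.97052496  211.50474963]
 [   0.            0.            0.            1.        ]] 298.8751829623356 318.47356170927844 193.922793896221 [-0.03922464  0.          0.          0.          0.        ]
```

View pics/w2.png

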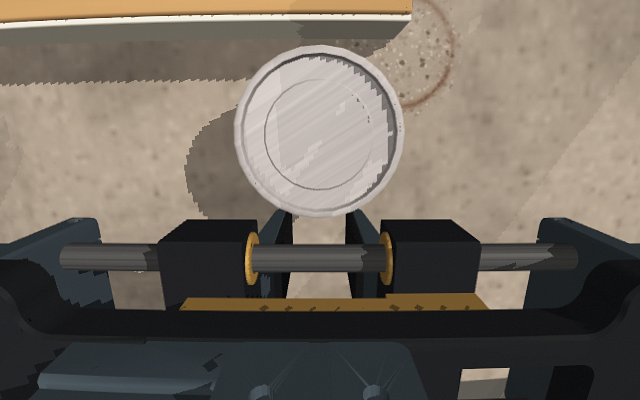

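The tin is seated in the finger pair, with its front rim at (320,45). The rail face's top edge is at about (320,19), and its end is at (411,13).

Run:
```python
from h import *
d=np.load('pics/w2.npz')
im=d['frame']; print([ (v,im[v,320].tolist()) for v in range(6,56,2)])
print(px2w(d,320,46,50),px2w(d,320,215,50),px2w(d,320,19,42),px2w(d,100,23,42),px2w(d,411,14,42))
```

```text
[(6, [203, 159, 104]), (8, [203, 158, 103]), (10, [160, 122, 78]), (12, [109, 83, 53]), (14, [127, 117, 101]), (16, [239, 234, 220]), (18, [238, 233, 216]), (20, [132, 124, 112]), (22, [87, 83, 74]), (24, [89, 84, 76]), (26, [90, 85, 77]), (28, [88, 83, 75]), (30, [89, 86, 76]), (32, [88, 85, 76]), (34, [89, 84, 76]), (36, [88, 83, 75]), (38, [88, 83, 75]), (40, [105, 95, 83]), (42, [103, 93, 81]), (44, [128, 118, 108]), (46, [198, 188, 184]), (48, [200, 190, 184]), (50, [202, 194, 189]), (52, [185, 178, 174]), (54, [69, 66, 64])]
[ 585.58727451 -147.30476701   50.        ] [ 497.17672179 -142.34047262   50.        ] [ 600.41663281 -148.17763162   42.        ] [607.07785742 -32.09133849  42.        ] [ 600.43830939 -195.27893946   42.        ]
```

The gap is about 14 mm. I'll move 10 mm, then creep.

>>> send_rows(
  grip=[-0.3,-0.3,-0.3,-0.3,-0.3,-0.3,-0.3,-0.3],
  xyz=[
    [0.002,-0.0001,0],
    [0.004,-0.0002,0],
    [0.006,-0.0003,0],
    [0.0075,-0.0004,0],
    [0.0085,-0.0005,0],
    [0.0095,-0.0005,0],
    [0.0102,-0.0006,0],
    [0.011,-0.0006,0],
  ],
  yaw=[0,0,0,0,0,0,0,0],
)

```text
time_s: 4.25
ee_pos: [492.1, -141.1, 12.1]
ee_rot: [180.0, 0.0, -3.3]
force: [-1.6, -0.3, -0.0]
gripper_width: 32.1
gripper_force: 0.9
```

>>> send_rows(
  grip=[-0.3,-0.3,-0.3,-0.3],
  xyz=[
    [0.0005,0,0],
    [0.001,0,0],
    [0.0015,-0.0001,0],
    [0.002,-0.0001,0],
  ],
  yaw=[0,0,0,0],
)

```text
time_s: 4.58
ee_pos: [494.1, -141.2, 12.1]
ee_rot: [180.0, 0.0, -3.3]
force: [-1.8, 0.5, -0.6]
gripper_width: 31.9
gripper_force: 0.9
```

>>> send_rows(
  grip=[-0.3,-0.3,-0.3,-0.3],
  xyz=[
    [0.0005,0,0],
    [0.001,0,0],
    [0.0015,0,0],
    [0.0015,0,0],
  ],
  yaw=[0,0,0,0],
)

```text
time_s: 4.92
ee_pos: [495.4, -141.2, 12.1]
ee_rot: [180.0, 0.0, -3.3]
force: [-1.9, -0.1, 0.1]
gripper_width: 32.3
gripper_force: 1.1
```

>>> send_rows(
  grip=[-0.3,-0.3,-0.3,-0.3],
  xyz=[
    [0.0005,0,0],
    [0.001,0,0],
    [0.0015,0,0],
    [0.0015,0,0],
  ],
  yaw=[0,0,0,0],
)

```text
time_s: 5.25
ee_pos: [495.5, -141.2, 12.0]
ee_rot: [180.0, 0.2, -3.3]
force: [-5.7, -1.1, 2.7]
gripper_width: 31.9
gripper_force: 2.9
```

The tin touches the rail at about 6 N. I'll back off, close the fingers, turn, and go behind the tin.

>>> send_rows(
  grip=[-0.3,-0.3,-0.3,-1,-1,-1,-1,-1],
  xyz=[
    [-0.002,0,0],
    [-0.01,0.0005,0],
    [-0.025,0.0015,0],
    [-0.04,0.002,0],
    [-0.045,-0.015,0],
    [-0.045,-0.035,0],
    [-0.045,-0.055,0],
    [-0.045,-0.075,0],
  ],
  yaw=[0,0,0,0,7,14,21,28],
)

```text
time_s: 5.92
ee_pos: [452.9, -217.3, 12.5]
ee_rot: [179.9, -0.1, 25.1]
force: [0.8, -0.3, 0.8]
gripper_width: 1.9
gripper_force: 0.0
```

>>> send_rows(
  grip=[-1,-1,-1,-1,-1,-1,-1,-1],
  xyz=[
    [0.005,0,0],
    [0.015,0,0],
    [0.025,0,0],
    [0.04,0,0],
    [0.055,0,0],
    [0.0686,0.004,0],
    [0.0686,0.008,0],
    [0.0686,0.008,0],
  ],
  yaw=[7,14,21,28,35,37,37,37],
)

```text
time_s: 6.58
ee_pos: [520.9, -207.6, 12.0]
ee_rot: [180.0, -0.0, 61.7]
force: [0.0, -0.1, -0.2]
gripper_width: 0.6
gripper_force: 0.0
```

Run:
```python
from h import *
d=snap('wrist','w3.png');d2=snap('top','top3.png')
s=env.state();print(s['time_s'],s['ee_pos'],s['ee_rot'],s['force'],s['gripper_width'])
a=cv2.imread('pics/top3.png')[155:275,205:465];a=cv2.resize(a,None,fx=2.46,fy=2.46)
w=cv2.imread('pics/w3.png'); o=np.zeros((600,640,3),np.uint8);o[:296,:640]=a[:296,:640]
o[300:]=w[:300];cv2.imwrite('pics/m3.png',o)
```

```text
6.6833 [ 519.81309502 -207.88349342   12.00513329] [-1.79971806e+02  7.84618460e-03  6.16775742e+01] [-1.03953408 -0.71235571  1.4505766 ] 0.3348536989802172Traceback (most recent call last):
  File "<stdin>", line 5, in <module>
ValueError: could not broadcast input array from shape (295,640,3) into shape (296,640,3)
```

View pics/w3.png

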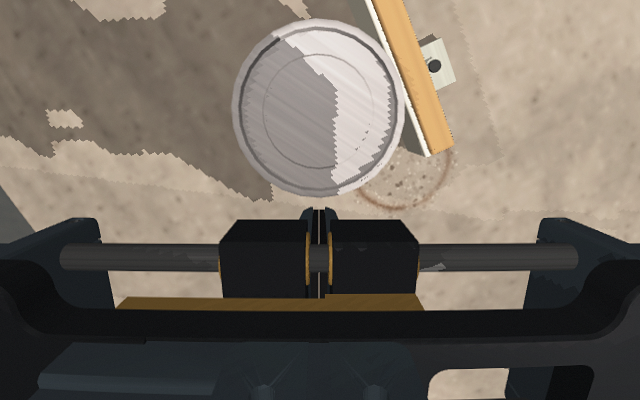

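The tin's centre is at (320,108). It touches the rail, whose end is at (430,155), and it is centred on the closed fingers. I'll push along the rail.

>>> send_rows(
  grip=[-1,-1,-1,-1,-1,-1,-1,-1],
  xyz=[
    [0.0002,0.003,0],
    [0.0003,0.006,0],
    [0.0004,0.0075,0],
    [0.0005,0.009,0],
    [0.0006,0.0105,0],
    [0.0007,0.012,0],
    [0.0008,0.014,0],
    [0.0009,0.016,0],
  ],
  yaw=[0,0,0,0,0,0,0,0],
)

```text
time_s: 7.35
ee_pos: [521.2, -192.5, 12.1]
ee_rot: [-180.0, 0.0, 61.7]
force: [-3.2, -3.7, 1.7]
gripper_width: 0.4
gripper_force: 1.9
```

>>> send_rows(
  grip=[-1,-1,-1,-1,-1,-1,-1,-1],
  xyz=[
    [0.0002,0.003,0],
    [0.0003,0.006,0],
    [0.0005,0.009,0],
    [0.0007,0.012,0],
    [0.0009,0.015,0],
    [0.001,0.018,0],
    [0.0012,0.021,0],
    [0.0014,0.024,0],
  ],
  yaw=[0,0,0,0,0,0,0,0],
)

```text
time_s: 8.02
ee_pos: [523.0, -167.9, 12.1]
ee_rot: [180.0, 0.0, 61.7]
force: [-1.8, -2.5, 1.0]
gripper_width: 0.2
gripper_force: 2.1
```

>>> send_rows(
  grip=[-1,-1,-1,-1,-1,-1,-1,-1],
  xyz=[
    [0.0002,0.0035,0],
    [0.0004,0.007,0],
    [0.0006,0.0105,0],
    [0.0008,0.014,0],
    [0.001,0.0175,0],
    [0.0012,0.021,0],
    [0.0014,0.0245,0],
    [0.0016,0.028,0],
  ],
  yaw=[0,0,0,0,0,0,0,0],
)

```text
time_s: 8.68
ee_pos: [524.6, -139.9, 12.1]
ee_rot: [180.0, 0.0, 61.7]
force: [-2.3, -3.2, 2.1]
gripper_width: 0.1
gripper_force: 2.1
```

>>> send_rows(
  grip=[-1,-1,-1,-1,-1,-1,-1,-1],
  xyz=[
    [0.0002,0.0035,0],
    [0.0004,0.007,0],
    [0.0006,0.0105,0],
    [0.0008,0.014,0],
    [0.001,0.0175,0],
    [0.0012,0.021,0],
    [0.0014,0.0245,0],
    [0.0016,0.028,0],
  ],
  yaw=[0,0,0,0,0,0,0,0],
)

```text
time_s: 9.35
ee_pos: [526.2, -111.9, 12.1]
ee_rot: [-180.0, 0.0, 61.7]
force: [-1.8, -4.3, 2.6]
gripper_width: 0.4
gripper_force: 2.2
```

>>> send_rows(
  grip=[-1,-1,-1,-1,-1,-1,-1,-1],
  xyz=[
    [0.0002,0.0035,0],
    [0.0004,0.007,0],
    [0.0006,0.0105,0],
    [0.0008,0.014,0],
    [0.001,0.0175,0],
    [0.0012,0.021,0],
    [0.0014,0.0245,0],
    [0.0016,0.028,0],
  ],
  yaw=[0,0,0,0,0,0,0,0],
)

```text
time_s: 10.02
ee_pos: [527.8, -83.9, 12.1]
ee_rot: [180.0, 0.0, 61.7]
force: [-2.3, -4.4, 2.2]
gripper_width: 0.3
gripper_force: 2.2
```

>>> send_rows(
  grip=[-1,-1,-1,-1,-1,-1,-1,-1],
  xyz=[
    [0.0002,0.0035,0],
    [0.0004,0.007,0],
    [0.0006,0.0105,0],
    [0.0008,0.014,0],
    [0.001,0.0175,0],
    [0.0012,0.021,0],
    [0.0014,0.0245,0],
    [0.0016,0.028,0],
  ],
  yaw=[0,0,0,0,0,0,0,0],
)

```text
time_s: 10.68
ee_pos: [529.3, -55.9, 12.0]
ee_rot: [-180.0, 0.0, 61.7]
force: [-2.9, -3.8, 1.5]
gripper_width: 0.4
gripper_force: 2.2
```

>>> send_rows(
  grip=[-1,-1,-1,-1,-1,-1,-1,-1],
  xyz=[
    [0.0002,0.0035,0],
    [0.0004,0.007,0],
    [0.0006,0.0105,0],
    [0.0008,0.014,0],
    [0.001,0.0175,0],
    [0.0012,0.021,0],
    [0.0014,0.0245,0],
    [0.0016,0.028,0],
  ],
  yaw=[0,0,0,0,0,0,0,0],
)

```text
time_s: 11.35
ee_pos: [531.0, -27.9, 12.1]
ee_rot: [180.0, 0.0, 61.7]
force: [-3.0, -3.3, 2.0]
gripper_width: 0.3
gripper_force: 2.2
```

Run:
```python
from h import *
snap('wrist','w4.png')
s=env.state();print(s['time_s'],s['ee_pos'],s['ee_rot'],s['force'])
```

```text
11.4 [531.01904244 -27.20291072  12.04739681] [-1.79986518e+02 -3.28444803e-02  6.17071134e+01] [-2.64189373 -1.15685987  2.01891136]
```

View pics/w4.png

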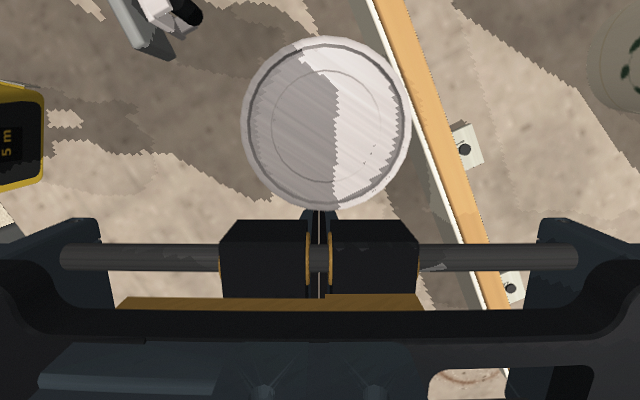

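The tin is still against the rail at (327,122). The roller and the end of the cheek are coming into view at about (150–190,15).

Run:
```python
from h import *
d=np.load('pics/w4.npz')
t=px2w(d,327,124,50);r=px2w(d,188,12,45)
pts=[px2w(d,u,v,42) for u,v in((370,0),(419,120),(488,308))]
print('tin',t,px2w(d,241,124,50)-px2w(d,413,124,50),'rol',r)
print(pts,'rail ang',np.degrees(np.arctan2(*(pts[0]-pts[2])[[1,0]])))
y=np.array([.0571,.9984,0]);print('tin->roller along y',(r-t)@y, 'x', (r-t)@[.9984,-.0571,0])
g=cv2.cvtColor(d['frame'],6); print(d['frame'][0,362:380].tolist())
```

```text
tin [566.36134605  27.76887189  50.        ] [-80.14488104  43.07102473   0.        ] rol [530.56518693 110.75074339  45.        ]
[array([615.06933695,  72.17091121,  42.        ]), array([612.53030212,   5.45553301,  42.        ]), array([ 605.21945534, -126.69252749,   42.        ])] rail ang 87.16440682391818
tin->roller along y 80.80513981280833 x -40.47715012973235
[[118, 114, 102], [119, 114, 102], [116, 111, 99], [151, 144, 128], [219, 211, 192], [249, 245, 234], [250, 247, 237], [249, 246, 238], [251, 249, 240], [255, 255, 251], [84, 55, 27], [133, 99, 62], [165, 124, 81], [187, 143, 93], [209, 163, 107], [228, 180, 120], [228, 182, 119], [228, 182, 121]]
```

>>> send_rows(
  grip=[-1,-1,-1,-1,-1,-1,-1,-1],
  xyz=[
    [0.0007,0.003,0],
    [0.0014,0.006,0],
    [0.0021,0.009,0],
    [0.0028,0.012,0],
    [0.0035,0.015,0],
    [0.0042,0.018,0],
    [0.0049,0.021,0],
    [0.0055,0.024,0],
  ],
  yaw=[0,0,0,0,0,0,0,0],
)

```text
time_s: 12.07
ee_pos: [535.8, -4.2, 11.9]
ee_rot: [-179.9, 0.1, 61.7]
force: [-5.1, -4.3, 3.4]
gripper_width: 0.3
gripper_force: 2.8
```

>>> send_rows(
  grip=[-1,-1,-1,-1,-1,-1,-1,-1],
  xyz=[
    [0.0001,0.002,0],
    [0.0002,0.004,0],
    [0.0003,0.006,0],
    [0.0005,0.008,0],
    [0.0006,0.01,0],
    [0.0007,0.012,0],
    [0.0008,0.014,0],
    [0.0009,0.016,0],
  ],
  yaw=[0,0,0,0,0,0,0,0],
)

```text
time_s: 12.73
ee_pos: [537.2, 12.0, 11.9]
ee_rot: [-180.0, 0.0, 61.7]
force: [-3.4, -3.1, 1.3]
gripper_width: 0.4
gripper_force: 2.1
```

Run:
```python
from h import *
snap('wrist','w5.png')
s=env.state();print(s['time_s'],s['ee_pos'],s['ee_rot'],s['force'])
```

```text
12.7833 [537.28422795  12.42774333  11.93808269] [-1.79976628e+02 -1.66485575e-02  6.17035424e+01] [-2.498592   -2.49520297  1.00128787]
```

View pics/w5.png

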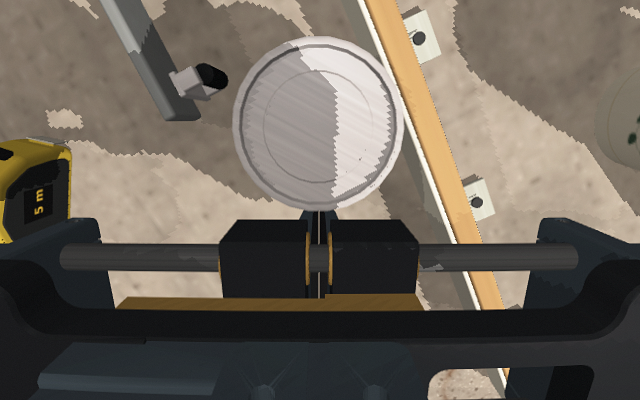

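The tin is centred at (319,122). The roller, at about (212,76), is just ahead of it and clear of the fingers. I'll go slowly now.

>>> send_rows(
  grip=[-1,-1,-1,-1,-1,-1,-1,-1],
  xyz=[
    [0.0001,0.0015,0],
    [0.0002,0.003,0],
    [0.0003,0.0045,0],
    [0.0003,0.006,0],
    [0.0004,0.0075,0],
    [0.0005,0.009,0],
    [0.0006,0.0105,0],
    [0.0007,0.012,0],
  ],
  yaw=[0,0,0,0,0,0,0,0],
)

```text
time_s: 13.45
ee_pos: [538.0, 24.0, 12.0]
ee_rot: [-180.0, 0.0, 61.7]
force: [-2.6, -2.1, 0.8]
gripper_width: 0.4
gripper_force: 1.8
```

>>> send_rows(
  grip=[-1,-1,-1,-1,-1,-1,-1,-1],
  xyz=[
    [0.0001,0.001,0],
    [0.0001,0.002,0],
    [0.0002,0.003,0],
    [0.0002,0.004,0],
    [0.0003,0.005,0],
    [0.0003,0.006,0],
    [0.0004,0.007,0],
    [0.0005,0.008,0],
  ],
  yaw=[0,0,0,0,0,0,0,0],
)

```text
time_s: 14.12
ee_pos: [538.4, 31.8, 12.0]
ee_rot: [-180.0, 0.0, 61.7]
force: [-3.4, -2.6, 0.2]
gripper_width: 0.4
gripper_force: 1.9
```

>>> send_rows(
  grip=[-1,-1,-1,-1,-1,-1,-1,-1],
  xyz=[
    [0.0001,0.001,0],
    [0.0001,0.002,0],
    [0.0002,0.003,0],
    [0.0002,0.004,0],
    [0.0003,0.005,0],
    [0.0003,0.006,0],
    [0.0004,0.007,0],
    [0.0005,0.008,0],
  ],
  yaw=[0,0,0,0,0,0,0,0],
)

```text
time_s: 14.78
ee_pos: [539.0, 39.8, 12.1]
ee_rot: [180.0, 0.0, 61.7]
force: [-4.4, -3.4, 1.1]
gripper_width: 0.3
gripper_force: 2.5
```

>>> send_rows(
  grip=[-1,-1,-1,-1,-1,-1,-1,-1],
  xyz=[
    [0.0001,0.001,0],
    [0.0001,0.002,0],
    [0.0002,0.003,0],
    [0.0002,0.004,0],
    [0.0003,0.005,0],
    [0.0003,0.006,0],
    [0.0004,0.007,0],
    [0.0005,0.008,0],
  ],
  yaw=[0,0,0,0,0,0,0,0],
)

```text
time_s: 15.45
ee_pos: [537.0, 46.0, 12.0]
ee_rot: [-179.8, 0.3, 61.8]
force: [-8.2, -9.1, 5.1]
gripper_width: 0.3
gripper_force: 6.1
```

>>> send_rows(
  grip=[-1,-1,-1,-1],
  xyz=[
    [0.0001,0.001,0],
    [0.0001,0.002,0],
    [0.0002,0.003,0],
    [0.0002,0.004,0],
  ],
  yaw=[0,0,0,0],
)

```text
time_s: 15.78
ee_pos: [536.5, 49.5, 12.0]
ee_rot: [-179.8, 0.4, 61.8]
force: [-9.2, -11.2, 6.1]
gripper_width: 0.3
gripper_force: 6.9
```

>>> send_rows(
  grip=[-1,-1,-1,-1],
  xyz=[
    [0.0001,0.001,0],
    [0.0001,0.002,0],
    [0.0002,0.003,0],
    [0.0002,0.004,0],
  ],
  yaw=[0,0,0,0],
)

```text
time_s: 16.12
ee_pos: [536.2, 53.2, 12.0]
ee_rot: [-179.7, 0.4, 61.8]
force: [-10.0, -11.1, 6.3]
gripper_width: 0.5
gripper_force: 7.5
```

>>> send_rows(
  grip=[-1,-1,-1,-1],
  xyz=[
    [0.0001,0.001,0],
    [0.0001,0.002,0],
    [0.0002,0.003,0],
    [0.0002,0.004,0],
  ],
  yaw=[0,0,0,0],
)

```text
time_s: 16.45
ee_pos: [535.9, 57.0, 12.0]
ee_rot: [-179.7, 0.5, 61.8]
force: [-11.3, -12.2, 7.9]
gripper_width: 0.3
gripper_force: 7.9
```

>>> send_rows(
  grip=[-1,-1,-1,-1],
  xyz=[
    [0.0001,0.001,0],
    [0.0001,0.002,0],
    [0.0002,0.003,0],
    [0.0002,0.004,0],
  ],
  yaw=[0,0,0,0],
)

```text
time_s: 16.78
ee_pos: [535.8, 60.9, 12.0]
ee_rot: [-179.7, 0.5, 61.8]
force: [-11.9, -12.1, 8.9]
gripper_width: 0.5
gripper_force: 8.1
```

>>> send_rows(
  grip=[-1,-1,-1,-1],
  xyz=[
    [0.0001,0.001,0],
    [0.0001,0.002,0],
    [0.0002,0.003,0],
    [0.0002,0.003,0],
  ],
  yaw=[0,0,0,0],
)

```text
time_s: 17.12
ee_pos: [535.8, 64.1, 12.0]
ee_rot: [-179.6, 0.5, 61.8]
force: [-12.6, -11.3, 9.2]
gripper_width: 0.1
gripper_force: 7.9
```

>>> send_rows(
  grip=[-1,-1,-1],
  xyz=[
    [0,0.001,0],
    [0.0001,0.002,0],
    [0.0001,0.002,0],
  ],
  yaw=[0,0,0],
)

```text
time_s: 17.37
ee_pos: [535.9, 66.1, 12.0]
ee_rot: [-179.6, 0.5, 61.8]
force: [-12.0, -11.3, 9.6]
gripper_width: 0.3
gripper_force: 7.9
```

>>> send_rows(
  grip=[-1,-1,-1],
  xyz=[
    [0,0.001,0],
    [0.0001,0.002,0],
    [0.0001,0.002,0],
  ],
  yaw=[0,0,0],
)

```text
time_s: 17.62
ee_pos: [535.9, 68.2, 12.0]
ee_rot: [-179.6, 0.5, 61.8]
force: [-12.8, -11.8, 8.4]
gripper_width: 0.9
gripper_force: 7.8
```

Run:
```python
from h import *
snap('wrist','w6.png');snap('top','top6.png');snap('side','side6.png')
w=cv2.imread('pics/w6.png')[:225,:500]; s=cv2.imread('pics/side6.png')[170:270,220:400]
t=cv2.imread('pics/top6.png')[160:260,220:400]
o=np.zeros((600,800,3),np.uint8);o[:225,:500]=w;
o[230:530,:400]=cv2.resize(s,None,fx=3,fy=3)[:300,:400] if 0 else cv2.resize(s,(400,222),interpolation=cv2.INTER_CUBIC).repeat(1,0)[:222].copy() if False else 0
o[230:530,:400]=cv2.resize(s,(540,300),interpolation=2)[:,:400]; o[230:452,400:800]=cv2.resize(t,(400,222),interpolation=2)
cv2.imwrite('pics/m6.png',o)
```

```text
(no output)
```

View pics/m6.png

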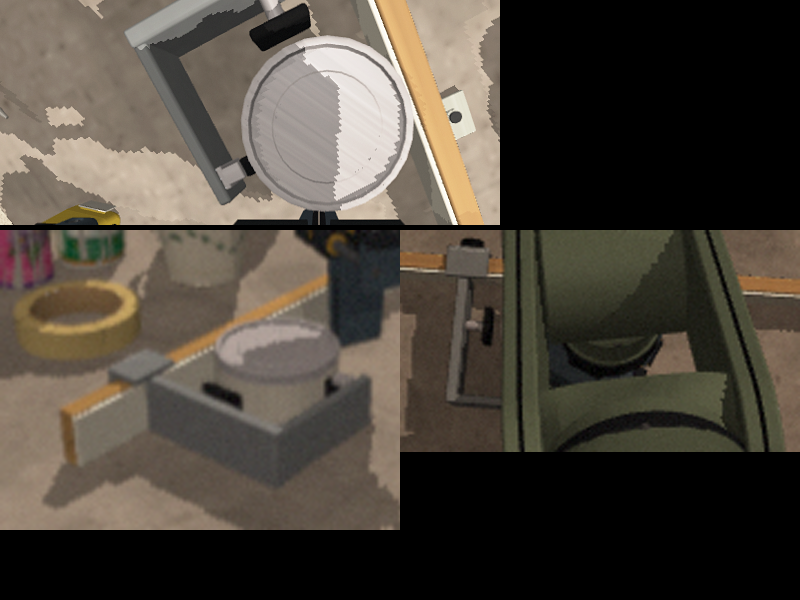

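Run:
```python
from h import *
d=np.load('pics/w6.npz');O=np.array([609.9,18.5,0]);X=np.array([.9984,-.0571,0]);Y=np.array([.0571,.9984,0])
for n,u,v,z in(('tin',327.5,124,50),('roller black top',244,166,40),('buf face L',258,50,39),('buf face R',311,27,39),('cheek end',232,203,49)):
    p=px2w(d,u,v,z);print(n,p,(p-O)@X,(p-O)@Y)
s=env.state();print(s['ee_pos'],s['force'])
```

```text
tin [571.83851424 123.94728656  50.        ] -44.021627443620204 103.10526006106019
roller black top [518.34358182 125.53702828  40.        ] -97.52174222939033 101.63789755351438
buf face L [557.36813437 175.43085194  39.        ] -61.4085662927138 153.6801930496218
buf face R [587.6325131  171.86028413  39.        ] -30.988731148400877 151.84343417442608
cheek end [503.90269036 110.94415156  49.        ] -111.10627499389511 86.24379453376623
[535.96040823  68.17836847  11.98485062] [-12.17984571 -11.80219484  10.13564487]
```

The tin is at the roller's crest, about 1–5 mm past by the picture. It sits at (327,124), with the roller at (240,168) and the buffer at (280,27). My x command has built up a press into the rail, so I'll ease that while moving on.

>>> send_rows(
  grip=[-1,-1,-1,-1],
  xyz=[
    [-0.0015,0.0005,0],
    [-0.0025,0.001,0],
    [-0.003,0.0015,0],
    [-0.003,0.002,0],
  ],
  yaw=[0,0,0,0],
)

```text
time_s: 18.1
ee_pos: [534.8, 71.4, 12.0]
ee_rot: [-179.8, 0.3, 61.7]
force: [-9.8, -8.2, 6.1]
gripper_width: 0.4
gripper_force: 5.5
```

>>> send_rows(
  grip=[-1,-1,-1],
  xyz=[
    [0,0.001,0],
    [0.0001,0.002,0],
    [0.0001,0.002,0],
  ],
  yaw=[0,0,0],
)

```text
time_s: 18.35
ee_pos: [534.4, 73.2, 12.0]
ee_rot: [-179.7, 0.3, 61.8]
force: [-10.9, -7.1, 6.0]
gripper_width: 0.5
gripper_force: 5.8
```

>>> send_rows(
  grip=[-1,-1,-1],
  xyz=[
    [-0.0005,0.001,0],
    [-0.001,0.002,0],
    [-0.001,0.002,0],
  ],
  yaw=[0,0,0],
)

```text
time_s: 18.6
ee_pos: [533.8, 75.6, 12.0]
ee_rot: [-179.8, 0.3, 61.7]
force: [-9.4, -6.7, 5.7]
gripper_width: 0.4
gripper_force: 5.1
```

>>> send_rows(
  grip=[-1,-1,-1],
  xyz=[
    [-0.0005,0.001,0],
    [-0.001,0.002,0],
    [-0.001,0.002,0],
  ],
  yaw=[0,0,0],
)

```text
time_s: 18.85
ee_pos: [533.0, 77.8, 12.0]
ee_rot: [-179.8, 0.2, 61.7]
force: [-7.9, -7.1, 4.1]
gripper_width: 0.4
gripper_force: 4.6
```

Run:
```python
from h import *
d=snap('wrist','w7.png');a=np.load('pics/w6.npz')['frame'];b=d['frame']
# scene motion of the dock/rail vs. the tin between pictures
f=lambda x0,x1,y0,y1:cv2.phaseCorrelate(*[np.float32(cv2.cvtColor(i[y0:y1,x0:x1],7)) for i in(a,b)])
print('dock',f(125,230,20,160),'tin',f(265,390,60,190),'buf',f(245,315,5,40))
print(env.state()['ee_pos'],env.state()['force'])
```

```text
dock ((0.5122845848239308, 0.5741475085556687), 0.3484862326594537) tin ((7.225843472533747, 0.25543679681878473), 0.3905172678629557) buf ((1.8878894197132396, 2.061722103330702), 0.09651378643365553)
[533.04381653  77.79960816  11.94079194] [-7.45452029 -4.86911651  5.29806377]
```

The force has dropped and the tin is well past the crest. I'll release by backing off slowly along the face normal.

>>> send_rows(
  grip=[-1,-1,-1,-1,-1,-1,-1,-1],
  xyz=[
    [-0.0005,-0.001,0],
    [-0.001,-0.002,0],
    [-0.002,-0.004,0],
    [-0.004,-0.007,0],
    [-0.008,-0.015,0],
    [-0.013,-0.025,0],
    [-0.013,-0.035,0],
    [-0.013,-0.035,0],
  ],
  yaw=[0,0,0,0,0,0,0,0],
)

```text
time_s: 19.57
ee_pos: [522.8, 41.9, 12.2]
ee_rot: [180.0, 0.0, 61.6]
force: [-0.1, 0.7, 0.1]
gripper_width: 0.6
gripper_force: 0.0
```

Run:
```python
from h import *
d=snap('wrist','w8.png');print(env.state()['ee_pos'],env.state()['force'])
snap('side','side8.png')
w=cv2.imread('pics/w8.png')[:230,80:480]; s=cv2.imread('pics/side8.png')[190:270,230:370]
o=np.zeros((580,800,3),np.uint8);o[:345,:600]=cv2.resize(w,(600,345),interpolation=2);o[345:,:411]=cv2.resize(s,(411,235),interpolation=2)
cv2.imwrite('pics/m8.png',o)
```

```text
[523.10743421  42.58924436  12.27394765] [-0.10389848  0.17963772  0.04442542]
```

View pics/m8.png

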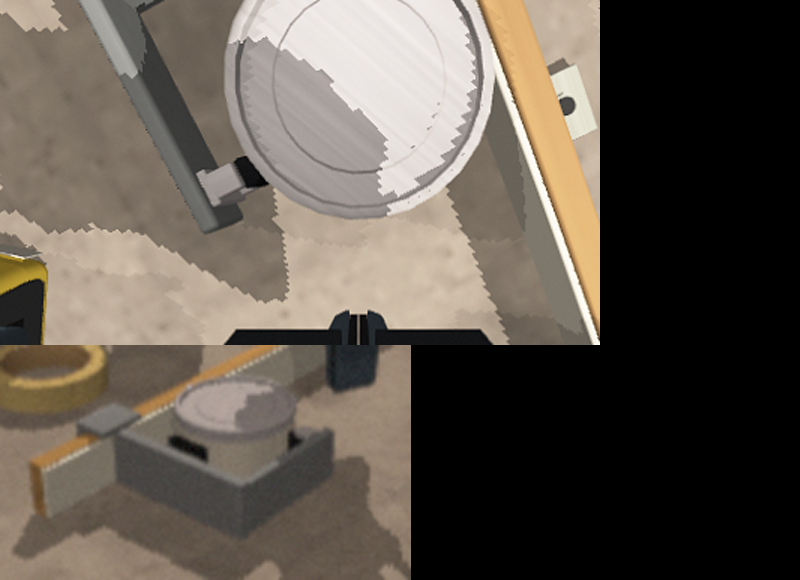

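The tin has its rear rim at crop (365,217), and the roller at (250,172) is behind its widest part. I'll check the seating depth by computing the tin's centre from rim points.

Run:
```python
from h import *
d=np.load('pics/w8.npz');O=np.array([609.9,18.5,0]);X=np.array([.9984,-.0571,0]);Y=np.array([.0571,.9984,0])
c=lambda u,v:(80+u/1.5,v/1.5)
def R(u,v,z): p=px2w(d,*c(u,v),z);return np.array([(p-O)@X,(p-O)@Y])
P=np.array([R(u,v,50) for u,v in((224,70),(228,110),(250,155),(300,203),(365,217),(430,198),(472,157),(492,100))])
from scipy.optimize import least_squares
print('tin',least_squares(lambda q:np.hypot(*(P-q[:2]).T)-q[2],[-46,110,46]).x)
print('roller',R(257,168,40),'cheek end',R(222,228,49),'rail',R(505,60,42),R(595,330,42))
```

```text
tin [-44.77515117 108.67366282  45.59868861]
roller [-91.23882317  99.49361874] cheek end [-110.9958961    85.30674195] rail [ 4.98091637 95.1256931 ] [  2.68709157 -13.89164951]
```

By the cheek end and the roller, the buffer face is at y≈157, so touching is at about 111. The tin is at about 109±2, so it may have stopped just short of the buffer. I'll nudge it on gently.

>>> send_rows(
  grip=[-1,-1,-1,-1,-1,-1,-1,-1],
  xyz=[
    [0.005,0.006,0],
    [0.01,0.013,0],
    [0.013,0.019,0],
    [0.013,0.022,0],
    [0.0131,0.0235,0],
    [0.0132,0.025,0],
    [0.0132,0.026,0],
    [0.0132,0.026,0],
  ],
  yaw=[0,0,0,0,0,0,0,0],
)

```text
time_s: 20.33
ee_pos: [535.9, 70.0, 12.0]
ee_rot: [-180.0, 0.0, 61.7]
force: [0.3, 0.3, 0.0]
gripper_width: 0.7
gripper_force: 0.0
```

>>> send_rows(
  grip=[-1,-1,-1,-1],
  xyz=[
    [0.0001,0.001,0],
    [0.0001,0.002,0],
    [0.0002,0.003,0],
    [0.0002,0.003,0],
  ],
  yaw=[0,0,0,0],
)

```text
time_s: 20.67
ee_pos: [536.3, 72.8, 12.1]
ee_rot: [180.0, -0.0, 61.7]
force: [0.2, 0.9, -0.5]
gripper_width: 0.6
gripper_force: 0.0
```

>>> send_rows(
  grip=[-1,-1,-1,-1],
  xyz=[
    [0.0001,0.001,0],
    [0.0001,0.002,0],
    [0.0002,0.003,0],
    [0.0002,0.003,0],
  ],
  yaw=[0,0,0,0],
)

```text
time_s: 21.0
ee_pos: [536.4, 75.9, 12.0]
ee_rot: [-180.0, 0.0, 61.7]
force: [1.0, 0.8, 0.1]
gripper_width: 0.1
gripper_force: 0.0
```

>>> send_rows(
  grip=[-1,-1,-1,-1],
  xyz=[
    [0.0001,0.0007,0],
    [0.0001,0.0014,0],
    [0.0001,0.002,0],
    [0.0001,0.002,0],
  ],
  yaw=[0,0,0,0],
)

```text
time_s: 21.33
ee_pos: [535.7, 77.4, 12.0]
ee_rot: [-179.9, 0.1, 61.7]
force: [-2.7, -1.4, 2.8]
gripper_width: 0.5
gripper_force: 1.9
```

>>> send_rows(
  grip=[-1,-1,-1,-1],
  xyz=[
    [0.0001,0.0007,0],
    [0.0001,0.0014,0],
    [0.0001,0.002,0],
    [0.0001,0.002,0],
  ],
  yaw=[0,0,0,0],
)

```text
time_s: 21.67
ee_pos: [534.9, 78.9, 12.0]
ee_rot: [-179.9, 0.2, 61.7]
force: [-4.9, -4.3, 4.1]
gripper_width: 0.6
gripper_force: 3.0
```

>>> send_rows(
  grip=[-1,-1,-1,-1],
  xyz=[
    [-0.0003,0.0007,0],
    [-0.0006,0.0014,0],
    [-0.001,0.002,0],
    [-0.001,0.002,0],
  ],
  yaw=[0,0,0,0],
)

```text
time_s: 22.0
ee_pos: [533.7, 81.0, 11.9]
ee_rot: [-179.9, 0.2, 61.7]
force: [-5.4, -4.0, 3.7]
gripper_width: 0.4
gripper_force: 3.1
```

>>> send_rows(
  grip=[-1,-1,-1,-1],
  xyz=[
    [0,0,0],
    [0,0,0],
    [0,0,0],
    [0,0,0],
  ],
  yaw=[0,0,0,0],
)

```text
time_s: 22.33
ee_pos: [533.8, 81.0, 11.9]
ee_rot: [-179.9, 0.2, 61.7]
force: [-5.3, -3.9, 4.5]
gripper_width: 0.6
gripper_force: 3.0
```

Run:
```python
from h import *
snap('wrist','w9.png')
for _ in range(3):
    s=env.state();print(s['ee_pos'],s['force']);eyes.grab_frame('wrist')
```

```text
[533.7827172   80.98939731  11.87951893] [-5.4219218  -4.21488293  4.49650006]
[533.75592202  80.98345536  11.87680271] [-5.67528108 -3.98014143  3.81404875]
[533.7467982   80.9946048   11.88422071] [-4.6792773  -4.80157329  3.38681567]
```

>>> send_rows(
  grip=[-1,-1,-1,-1],
  xyz=[
    [0,0.0007,0],
    [0.0001,0.0014,0],
    [0.0001,0.002,0],
    [0.0001,0.002,0],
  ],
  yaw=[0,0,0,0],
)

```text
time_s: 22.87
ee_pos: [533.4, 82.4, 11.9]
ee_rot: [-179.8, 0.3, 61.8]
force: [-5.0, -6.8, 6.4]
gripper_width: 0.6
gripper_force: 4.1
```

>>> send_rows(
  grip=[-1,-1,-1,-1],
  xyz=[
    [0,0.0007,0],
    [0.0001,0.0014,0],
    [0.0001,0.0014,0],
    [0.0001,0.0014,0],
  ],
  yaw=[0,0,0,0],
)

```text
time_s: 23.2
ee_pos: [533.4, 83.4, 11.9]
ee_rot: [-179.8, 0.3, 61.8]
force: [-6.1, -6.9, 5.5]
gripper_width: 0.2
gripper_force: 4.7
```

The force rises at about 1.2 N/mm, so the tin is on the buffer, pressed a few mm. I'll release and return to the earlier viewing pose to compare.

>>> send_rows(
  grip=[-1,-1,-1,-1,-1,-1,-1,-1],
  xyz=[
    [-0.0005,-0.001,0],
    [-0.001,-0.002,0],
    [-0.002,-0.004,0],
    [-0.004,-0.007,0],
    [-0.008,-0.015,0],
    [-0.013,-0.03,0],
    [-0.013,-0.0414,0],
    [-0.013,-0.0414,0],
  ],
  yaw=[0,0,0,0,0,0,0,0],
)

```text
time_s: 23.87
ee_pos: [522.9, 42.0, 12.2]
ee_rot: [180.0, 0.0, 61.6]
force: [0.1, 0.4, 0.1]
gripper_width: 0.4
gripper_force: 0.0
```

Run:
```python
from h import *
d=snap('wrist','w10.png');e=np.load('pics/w8.npz');print(env.state()['ee_pos'],env.state()['force'],d['pose'][:3,3]-e['pose'][:3,3])
g=[cv2.cvtColor(i,7) for i in(e['frame'],d['frame'])]
def m(x0,x1,y0,y1):
    r=cv2.matchTemplate(g[1][max(0,y0-15):y1+15,x0-15:x1+15],g[0][y0:y1,x0:x1],5);_,s,_,l=cv2.minMaxLoc(r);return l[0]-15,l[1]-min(15,y0),round(s,3)
print('tin rear',m(240,400,95,150),'cheek',m(140,240,60,160),'rail',m(410,500,40,180))
```

```text
[523.31227162  42.8087605   12.24816991] [ 0.1237791  -0.12071855 -0.02328073] [ 0.1636467   0.06045171 -0.02943637]
tin rear (-4, -9, 0.866) cheek (0, 0, 0.929) rail (0, 1, 0.985)
```

The tin moved about 5 mm along the rail and stayed there, at y≈114, with the buffer pressed about 3 mm. I'll retreat and hand in.

>>> send_rows(
  grip=[-1,-1,-1,-1,-1,-1,-1,-1],
  xyz=[
    [-0.005,-0.01,0.005],
    [-0.01,-0.03,0.02],
    [-0.02,-0.05,0.045],
    [-0.03,-0.07,0.07],
    [-0.03,-0.09,0.095],
    [-0.03,-0.1,0.12],
    [-0.03,-0.1,0.12],
    [-0.03,-0.1,0.12],
  ],
  yaw=[0,0,0,0,0,0,0,0],
)

```text
time_s: 24.58
ee_pos: [493.8, -56.9, 133.7]
ee_rot: [179.8, -0.1, 61.6]
force: [0.5, 0.5, -1.2]
gripper_width: 0.7
gripper_force: 0.0
```

Run:
```python
from h import *
s=env.state();print(s['time_s'],s['ee_pos'],s['force']);print(env.job_done())
```

```text
24.5833 [493.7650665  -56.85794003 133.67744876] [ 0.50295225  0.47743031 -1.20878466]
the job is handed in; nothing more can be done
None
```

The tin is docked: it sits past the roller against the rail, with the buffer pressed about 3 mm by my estimate, and the arm is clear; I handed the job in at 24.6 s and got no verdict back.

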